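# Hold a blank home in the dowelling jig

### The job

Take the long wooden blank, lay it lengthwise in the channel of the dowelling jig on the bench, flat on the channel floor and short of the sprung plunger, then slide it along against the plunger until its end meets the steel stop plate. Do not ram it, and leave the square offcut and the small bottle where they are. Finish while holding: keep the blank pressed firmly home against the plate with the gripper, because the spring throws it back as soon as you let go.

Things in the scene. Friction and masses are not known exactly. Their poses are not given: they have to be found in the camera images.
- blank_center (a point): centre of the wooden blank: a loose plain pale-wood bar 110 mm long (own x) x 40 mm wide (own y) x 50 mm tall (z), lying on the bench, about 0.15 kg; this point is half-way up, 25 mm above its underside. Both ends are alike, either may go to the plunger
- blank: the same wooden blank; origin at the centre of its underside, axes as for its centre point
- jig: dowelling jig, fixed: aluminium base 200 (x) x 100 (y) x 10 mm; origin at the centre of its underside; own x points along the channel from its open end (x = -100 mm) to the stop plate (face at x = +50 mm). Channel 45 mm wide, centred on y = 0, floor 10 mm above the bench; side rails upright to 20 mm above the bench, then lips flared outward, top 28 mm above the bench, 65 mm across
- stop: steel stop plate across the end of the channel, fixed to the jig: 16 mm thick, 100 mm wide, top 58 mm above the bench; drill bushes and spring barrel on its far side. Its origin is at the foot of its face towards the channel (jig x = 50 mm), on the channel floor; same axes as the jig. This face is the hard stop; seated, the blank's centre is 55 mm before it
- plunger_tip (a point): centre of the tip of the sprung plunger, a brass pin of 14 mm diameter sticking 16 mm out of the stop plate into the channel, its axis along jig x at y = 0, 32 mm above the bench; the tip is at jig x = 34 mm when free
- plunger (a joint): travel of the plunger in m: 0 when fully out, grows as it is pushed in, 0.016 when its tip is flush with the face of the stop plate. Spring: about 2 N to start it, 450 N per m, about 9.5 N when flush. It does not latch
- offcut: square offcut of the same pale wood, 60 x 60 x 35 mm tall, loose; origin at the centre of its underside. Not the blank; leave alone
- glue: small grey bottle with black cap, 42 mm diameter, 95 mm tall, standing loose; origin at the centre of its underside. Leave alone
Things that resemble listed ones, but are neither listed nor needed, are in the scene too. Leave any blue or red look-alike of the blank alone.

How it is judged:
By the outcome, as a careful person would: the job done as asked, in the order asked, and still so for the second after the job is handed in, while the arm keeps its last pose, push and grip.
It also fails if it takes over 50 s, if anything falls off the work surface, if the arm or the gripper's body presses on something with over 40 N, if the wrist force passes 120 N, or if a joint passes its speed limit or range.

### The arm

A 6-joint arm with a two-finger parallel gripper is mounted at the origin on the work surface. World frame = base frame: x ahead of the robot, y to its left, z up, the work surface at z = 0. Lengths are in m, angles in rad, forces in N, time in s.
With the tool pointing down it reaches from about 0.4 to 0.925 m from the base axis. Payload 3.4 kg.
Tool frame: the origin (TCP) lies at the very end of the fingers, on their centre line; the grasp point (between the pads) lies 19 mm behind it; z points along the fingers, y is the line along which they close (so a half turn about z gives the same grasp; the last joint's range is limited). The gripper opens to 85 mm and grips with 20 to 120 N. Pads are 22 mm wide; open, the fingers measure 114 mm over their backs; the gripper's body (76 mm by 85 mm) begins 54 mm behind the grasp point. The pads swing forward as they close: fully open they stand 13 mm farther back than shut.
Start: joints at [-1.375, 0.307, 1.506, -0, 1.328, -0.073], TCP at [0.153, -0.554, 0.195] pointing down, gripper open.
Joint ranges: [-3.12, 3.12], [-1.05, 2.28], [0.14, 2.33], [-1.42, 4.57], [0.1, 2.73], [-2.68, 2.68]. Speed limits (rad/s): [2.57, 2.57, 3.14, 3.14, 3.14, 3.14].

### API

Orientations are given as a rotation vector (axis times angle).
In Python, from plant import manip, eyes gives the robot as it stands.
- The arm moves only by the tool send_rows, never from a script. Its argument "series" is a list of rows, each a list of 3 entries, a list of its own where there are three numbers: the turn, a rotation vector about the tool's x, y, z in degrees, then the shift along the tool's x, y, z in cm, then the closure, from 0 (fully open) to 1 (shut). A call has 1 to 12 rows; each row is the pose to reach, as a shift and turn from the pose commanded when the call began, along the tool's axes at that moment; what a row does not reach only later rows make up. A row lasts 1/8 s, in which the tool goes at most 62.5 mm and 10.7 degrees, less where a joint would pass 70% of its speed; a pose out of reach is approached as far as the arm can. A call with a gripper value outside its range is refused whole. The fingers move at their own pace and stop on an object; the grip force is fixed at half the most. Time passes only in rows, so rows that repeat a pose let the fingers close. It gives the time, the measured TCP pose, the force, the opening and the grip force at its end, in the units of the state.
- manip.state(): the state, without advancing time (a new reading comes with each control period).
- eyes.camera(name): name is "scene" or "top" or "wrist"; returns the picture (480x640x3 uint8, red, green, blue); there is no depth.
- eyes.camera_params(name): a dict with "camera_matrix" (3x3 intrinsics, pixels), "k1" (the pictures are not rectified: a ray, as slopes to the right and down, at radius r is drawn at 1 + k1 r^2 times it, then the intrinsics apply), "origin" and "attitude" of the camera in the world; the wrist camera has in their place "mount" (4x4, takes a point from camera to tool coordinates, whose origin is the TCP and whose axes are the flange's). Camera axes: x right, y down, z forward; pixel columns grow to the right and rows downward; lengths in m; the calibration is good to about 2 mm. A picture is of the moment at which its call begins: read the wrist's pose just before it. camera_params takes no time and is no camera call.
- manip.finish_job(): hands the job in; it is judged then, once.
The state is a dict: "clock": time; "joint_positions": joint angles; "qd": joint speeds; "joint_torque": joint torques, N m; "tool_pos": TCP position; "tool_rot": TCP orientation; "ft_force": force on the tool from outside, world axes, zero at the start; "wrist_torque": the same for the moment, N m; "opening": opening from 0.0 (shut) to 1.0 (fully open); "gripper_force": force on a finger pad.
Only numpy, scipy, OpenCV 4.12 (cv2) and the standard library are available. Lean on these libraries where they do the work, as an engineer would, in place of code of your own. Each camera call takes 0.05 s, during which the arm holds its last target. There are 200 camera calls.

## Working session

There is one attempt and no reset: what is moved stays moved. The work goes in short steps, Python scripts to look and compute and a tool call to move; the robot and the scene stay as the last step left them, time stands still between calls to the robot, and variables do not carry over. Pictures are saved under pics/ and viewed, at most 10 in all, crops included, and the job is handed in when it is done.

Besides the shell and the picture viewer there is one more tool, called after "Emit:" in YAML: its name, and indented under it one key for each argument. send_rows: Moves the arm, as the interface text tells. Its arguments: {"type":"object","properties":{"series":{"type":"array"}},"required":["series"]}

```bash
mkdir -p pics; python3 - <<'E'
from plant import manip, eyes
import cv2
s=manip.state();print({k:s[k] for k in("clock","tool_pos","tool_rot","ft_force","opening")})
for n in("top","scene"):
    cv2.imwrite(f"pics/{n}0.png",eyes.camera(n)[:,:,::-1]);print(n,eyes.camera_params(n))
print(eyes.camera_params("wrist"))
E
```

```text
{'clock': 0.0, 'tool_pos': array([ 0.15309146, -0.55343802,  0.19420756]), 'tool_rot': array([-3.11105267e+00, -4.22248586e-01,  1.83232076e-04]), 'ft_force': array([ 0.31560594, -0.26816407, -0.90840997]), 'opening': 0.998485717407086}
top {'camera_matrix': array([[553.80925282,   0.        , 329.60896478],
       [  0.        , 553.80925282, 245.43206364],
       [  0.        ,   0.        ,   1.        ]]), 'k1': -0.1276430719451427, 'origin': array([0.37083178, 0.12276172, 0.92397403]), 'attitude': array([-2.13226961,  2.13357956, -0.1558525 ])}
scene {'camera_matrix': array([[463.72880236,   0.        , 325.46185065],
       [  0.        , 463.72880236, 241.71851765],
       [  0.        ,   0.        ,   1.        ]]), 'k1': -0.05348348778521675, 'origin': array([0.87881586, 0.48202569, 0.78999255]), 'attitude': array([-1.04231194, -2.59297352,  0.79451338])}
{'camera_matrix': array([[351.65257267,   0.        , 324.20524302],
       [  0.        , 351.65257267, 242.90149693],
       [  0.        ,   0.        ,   1.        ]]), 'k1': -0.050090398351015905, 'mount': array([[-1.47252123e-03, -9.64384983e-01, -2.64498460e-01,
         6.68656869e-02],
       [ 9.99998912e-01, -1.39641625e-03, -4.75756109e-04,
         7.18823865e-04],
       [ 8.94620978e-05, -2.64498873e-01,  9.64385990e-01,
        -1.78639198e-01],
       [ 0.00000000e+00,  0.00000000e+00,  0.00000000e+00,
         1.00000000e+00]])}
```

View pics/top0.png

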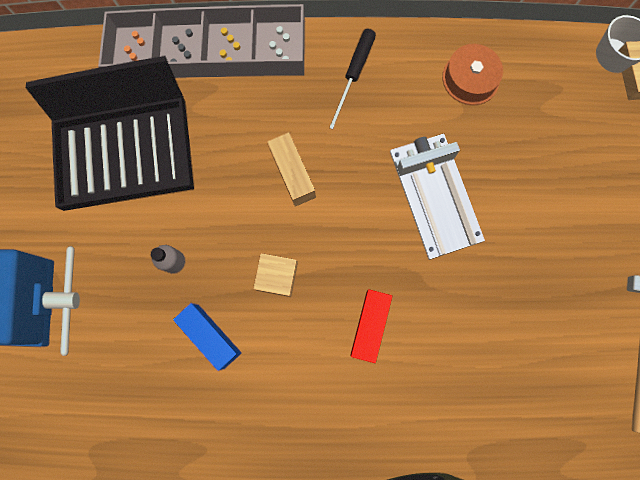

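View pics/scene0.png

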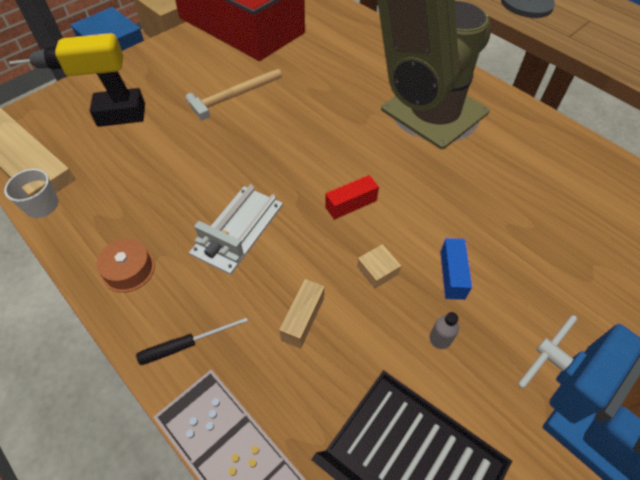

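The top view shows the pale blank with its top face about (268,140)-(288,133)-(315,192)-(295,204). The jig spans (390,150)-(443,135)-(484,240)-(432,259), with its stop plate at the far end near (430,158). The offcut is at (275,275), and the bottle is at (168,258).

```bash
cat > h.py <<'E'
import numpy as np, cv2
from scipy.spatial.transform import Rotation as R
from plant import manip, eyes
def rays(n,px,st=None):
    p=eyes.camera_params(n);K=p["camera_matrix"]
    d=np.array([p["k1"],0,0,0,0.])
    u=cv2.undistortPoints(np.array(px,float).reshape(-1,1,2),K,d).reshape(-1,2)
    v=np.c_[u,np.ones(len(u))]
    if n=="wrist":
        M=p["mount"];Rt=R.from_rotvec(st["tool_rot"]).as_matrix()
        return st["tool_pos"]+Rt@M[:3,3],v@(Rt@M[:3,:3]).T
    return p["origin"],v@R.from_rotvec(p["attitude"]).as_matrix().T
def onz(n,px,z,st=None):
    o,v=rays(n,px,st); return o+v*((z-o[2])/v[:,2])[:,None]
def rect(name,im,lo,hi,roi):
    h=cv2.cvtColor(im,cv2.COLOR_RGB2HSV);m=cv2.inRange(h,lo,hi)
    k=np.zeros_like(m);x0,y0,x1,y1=roi;k[y0:y1,x0:x1]=255;m&=k
    m=cv2.morphologyEx(m,cv2.MORPH_OPEN,np.ones((3,3)))
    c=max(cv2.findContours(m,0,2)[0],key=cv2.contourArea)
    return c,cv2.boxPoints(cv2.minAreaRect(c)),m
def describe(P):
    P=P[:,:2];e=P[1]-P[0],P[2]-P[1]
    L=[np.linalg.norm(x) for x in e];l=e[int(np.argmax(L))]
    print("corners",P.round(4).tolist(),"c",P.mean(0).round(4),"sides",np.round(L,4),"ang",np.degrees(np.arctan2(l[1],l[0])).round(2))
E
python3 - <<'E'
from h import *
im=eyes.camera("top")
for p in [(290,165),(304,199),(255,170),(275,275),(400,165),(440,245)]: print(p,cv2.cvtColor(im,cv2.COLOR_RGB2HSV)[p[1],p[0]])
c,b,m=rect("b",im,(10,60,190),(28,150,255),(255,120,330,215));print(b.round(1).tolist(),cv2.contourArea(c));describe(onz("top",b,.05))
c,b,m2=rect("j",im,(0,0,150),(180,45,255),(380,125,495,270));print(b.round(1).tolist(),cv2.contourArea(c));describe(onz("top",b,.01))
v=im[:,:,::-1].copy();v[m>0]=(255,0,255);v[m2>0]=(0,255,0)
o=np.hstack([cv2.resize(im[115:285,240:500,::-1],None,fx=3,fy=3),])
cv2.imwrite("pics/crop1.png",o)
cv2.imwrite("pics/mask1.png",cv2.resize(v[115:285,240:500],None,fx=3,fy=3))
E
```

```text
(290, 165) [ 19 119 217]
(304, 199) [ 16 124 111]
(255, 170) [ 15 158 173]
(275, 275) [ 19 118 222]
(400, 165) [17 24 74]
(440, 245) [ 22  25 224]
[[266.3999938964844, 140.89999389648438], [288.5, 131.10000610351562], [314.6000061035156, 189.8000030517578], [292.5, 199.6999969482422]] 1459.5
corners [[0.6867, 0.2391], [0.7036, 0.2025], [0.6023, 0.1585], [0.586, 0.1943]] c [0.6446 0.1986] sides [0.0402 0.1104] ang -156.47
[[399.29998779296875, 176.0], [454.3999938964844, 156.39999389648438], [484.20001220703125, 240.1999969482422], [429.1000061035156, 259.79998779296875]] 4634.0
corners [[0.6371, 0.0154], [0.6726, -0.0811], [0.5255, -0.126], [0.4925, -0.0314]] c [ 0.5819 -0.0558] sides [0.1028 0.1537] ang -163.03
```

View pics/mask1.png

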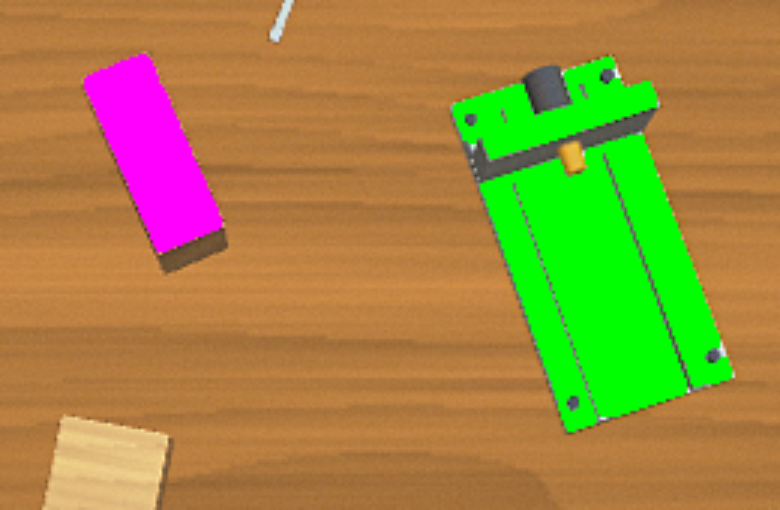

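View pics/crop1.png

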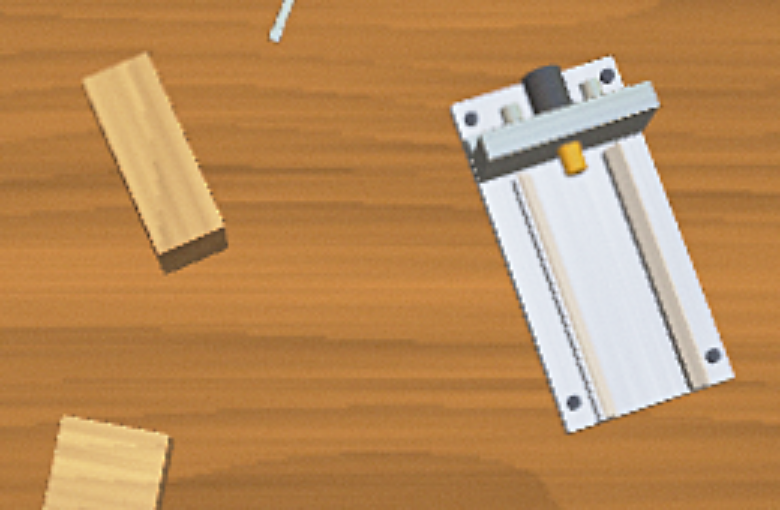

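The masks agree with the picture. The blank's top face measures 40.2 x 110.4 mm, which matches. The jig's base corners in the crop are (452,103), (613,55), (735,377) and (568,434). Next I'll fit the jig.

```bash
python3 - <<'E'
from h import *
cr=np.array([(452,103),(613,55),(735,377),(568,434)])/3+[240,115]
P=onz("top",cr,.01);describe(P)
ax=(P[0]+P[1]-P[2]-P[3])[:2];print("axis deg",np.degrees(np.arctan2(ax[1],ax[0])))
print("sides deg",[np.degrees(np.arctan2(*(a-b)[1::-1])) for a,b in((P[0],P[3]),(P[1],P[2]))])
# plate top face-side edge z=.058 (ends) ; plunger tip at z=.032
e=onz("top",np.array([(487,158),(656,104)])/3+[240,115],.058);print("plate edge",e.round(4),np.linalg.norm(e[0]-e[1]))
print("plunger",onz("top",np.array([(574,172)])/3+[240,115],.032))
s=manip.state();T=R.from_rotvec(s["tool_rot"]).as_matrix();print(T.round(4).tolist(),np.degrees(np.arctan2(T[1,0],T[0,0])))
d=np.array([.6446,.1986,.20])-s["tool_pos"];print("shift to above blank (cm)",T.T@d*100)
E
```

```text
corners [[0.6849, 0.0292], [0.7145, -0.0653], [0.5248, -0.1273], [0.4927, -0.0318]] c [ 0.6042 -0.0488] sides [0.099  0.1996] ang -161.9
axis deg 17.85547362411746
sides deg [np.float64(17.612092782462856), np.float64(18.10124345116239)]
plate edge [[ 0.6372  0.0157  0.058 ]
 [ 0.6683 -0.078   0.058 ]] 0.09877561500766711
plunger [[ 0.63714991 -0.03598921  0.032     ]]
[[0.9638, 0.2665, -0.0003], [0.2665, -0.9638, 0.0016], [0.0001, -0.0016, -1.0]] 15.454773168839909
shift to above blank (cm) [ 67.41923471 -59.40646949  -0.4585295 ]
```

Emit:
send_rows:
  series:
    - [[0, 0, -8], [40, -40, -0.5], 0]
    - [[0, 0, -8], [40, -40, -0.5], 0]
    - [[0, 0, -8], [40, -40, -0.5], 0]
    - [[0, 0, -8], [40, -40, -0.5], 0]
    - [[0, 0, -8], [40, -40, -0.5], 0]
    - [[0, 0, -8], [40, -40, -0.5], 0]
    - [[0, 0, -8], [40, -40, -0.5], 0]
    - [[0, 0, -8], [60, -59.4, -0.5], 0]
    - [[0, 0, -8], [67.4, -59.4, -0.5], 0]
    - [[0, 0, -8], [67.4, -59.4, -0.5], 0]
    - [[0, 0, -8], [67.4, -59.4, -0.5], 0]
    - [[0, 0, -8], [67.4, -59.4, -0.5], 0]

```text
clock: 1.65
tool_pos: [0.5536, 0.0805, 0.1995]
tool_rot: [3.075, 0.639, -0.0]
ft_force: [0.2, -0.4, 1.4]
opening: 1.001
gripper_force: 0.0
```

```bash
python3 - <<'E'
from h import *
eyes.camera("top");eyes.camera("top")
s=manip.state();im=eyes.camera("wrist");cv2.imwrite("pics/w1.png",im[:,:,::-1])
np.savez("w1.npz",tool_pos=s["tool_pos"],tool_rot=s["tool_rot"]);print(s["clock"],s["tool_pos"],s["tool_rot"],s["qd"].round(3))
c,b,m=rect("b",im,(10,60,190),(28,150,255),(0,0,640,480));print(b.round(1).tolist(),cv2.contourArea(c));describe(onz("wrist",b,.05,s))
T=R.from_rotvec(s["tool_rot"]).as_matrix();print(np.degrees(np.arctan2(T[1,0],T[0,0])),(T.T@(np.array([.6446,.1986,.2])-s["tool_pos"])*100).round(2))
E
```

```text
1.75 [0.55668874 0.0837254  0.19920742] [-3.07242021 -0.64599849 -0.00516438] [-0.059 -0.04   0.08  -0.062  0.042 -0.051]
[[138.1999969482422, 229.8000030517578], [153.5, 203.10000610351562], [204.8000030517578, 232.39999389648438], [189.5, 259.1000061035156]] 1205.0
corners [[0.4756, 0.2451], [0.5068, 0.2386], [0.4994, 0.1841], [0.4675, 0.1894]] c [0.4874 0.2143] sides [0.0319 0.055 ] ang -97.73
23.747653648159474 [12.67 -6.97 -0.02]
```

View pics/w1.png

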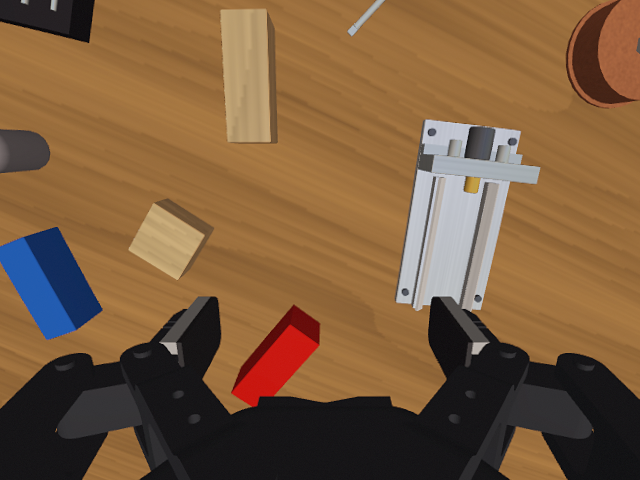

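The wrist view shows the blank's top face at (221,10)-(266,9)-(270,142)-(228,142). The jig's base corners are (426,120), (521,131), (480,310) and (397,302), and the plunger tip is at about (472,192). I'll use these to cross-check the positions from the top view.

```bash
python3 - <<'E'
from h import *
s=np.load("w1.npz");im=cv2.imread("pics/w1.png")[:,:,::-1].copy()
c,b,m=rect("b",im,(10,60,170),(28,150,255),(205,0,290,160));print(b.round(1).tolist(),cv2.contourArea(c))
describe(onz("wrist",b,.05,s))
describe(onz("wrist",[(221,10),(266,9),(270,142),(228,142)],.05,s))
P=onz("wrist",[(426,120),(521,131),(480,310),(397,302)],.01,s);describe(P)
ax=(P[0]+P[1]-P[2]-P[3])[:2];print(np.degrees(np.arctan2(ax[1],ax[0])))
print("left side",[np.degrees(np.arctan2(*(a-b)[1::-1])) for a,b in((P[0],P[3]),(P[1],P[2]))])
print(onz("wrist",[(472,193)],.032,s))
cv2.imwrite("pics/w1crop.png",cv2.resize(im[100:330,380:560,::-1],None,fx=2.6,fy=2.6,interpolation=cv2.INTER_CUBIC))
E
```

```text
[[220.1999969482422, 9.100000381469727], [266.20001220703125, 7.699999809265137], [270.20001220703125, 141.0], [224.1999969482422, 142.39999389648438]] 5778.5
corners [[0.6874, 0.2359], [0.7033, 0.2005], [0.6037, 0.1571], [0.5861, 0.1949]] c [0.6451 0.1971] sides [0.0388 0.1087] ang -156.41
corners [[0.6869, 0.235], [0.7023, 0.2003], [0.6028, 0.1569], [0.5878, 0.1919]] c [0.645 0.196] sides [0.038  0.1085] ang -156.42
corners [[0.6837, 0.0279], [0.7148, -0.0661], [0.525, -0.1273], [0.4956, -0.034]] c [ 0.6048 -0.0499] sides [0.099  0.1994] ang -162.11
18.049204311069843
left side [np.float64(18.21087930018616), np.float64(17.88870890727877)]
[[ 0.63743054 -0.04116768  0.032     ]]
```

View pics/w1crop.png

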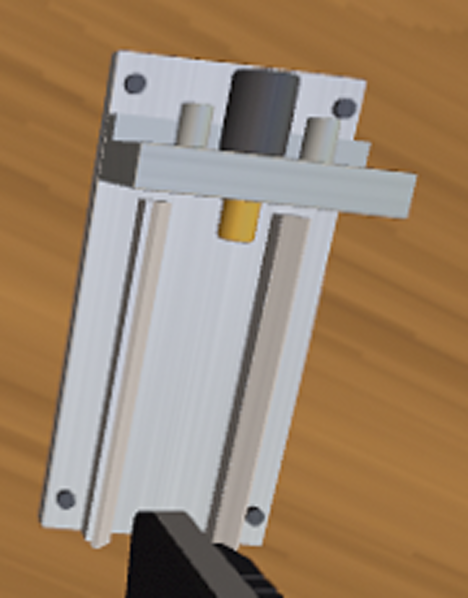

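The two views agree within 2 mm. I take the blank at (0.645, 0.198) and 23.5°, and the jig at (0.6045, -0.0494) and 18.0°. Now I move over the blank.

Emit:
send_rows:
  series:
    - [[0, 0, 0.2], [6, -3.4, 0], 0]
    - [[0, 0, 0.2], [10, -5.5, 0], 0]
    - [[0, 0, 0.2], [12.66, -6.9, 2], 0]
    - [[0, 0, 0.2], [12.66, -6.9, 6], 0]
    - [[0, 0, 0.2], [12.66, -6.9, 10], 0]
    - [[0, 0, 0.2], [12.66, -6.9, 10], 0]
    - [[0, 0, 0.2], [12.66, -6.9, 10], 0]
    - [[0, 0, 0.2], [12.66, -6.9, 10], 0]

```text
clock: 2.8
tool_pos: [0.643, 0.1922, 0.1023]
tool_rot: [-3.077, -0.632, -0.007]
ft_force: [0.5, 0.6, -0.4]
opening: 1.001
gripper_force: 0.0
```

```bash
cat >> h.py <<'E'
def goto(x,y,z,ang):
    s=manip.state();T=R.from_rotvec(s["tool_rot"]).as_matrix()
    print("clock",s["clock"],"pos",s["tool_pos"].round(4),"tilt",T[:,2].round(4),"F",s["ft_force"].round(1),"open",round(float(s["opening"]),3),"grip",s["gripper_force"],"qd",abs(s["qd"]).max().round(3))
    h=np.degrees(np.arctan2(T[1,0],T[0,0]));print("heading",h.round(2),"turn z",(h-ang).round(2),"shift cm",(T.T@(np.array([x,y,z])-s["tool_pos"])*100).round(2))
E
python3 -c "
from h import *
goto(.6448,.198,.02,23.55)"
```

```text
clock 2.8 pos [0.643  0.1922 0.1023] tilt [ 4.1e-03  9.0e-04 -1.0e+00] F [ 0.5  0.6 -0.4] open 1.001 grip 0.0 qd 0.004
heading 23.22 turn z -0.33 shift cm [ 0.36 -0.47  8.23]
```

Emit:
send_rows:
  series:
    - [[0, 0, -0.3], [0.36, -0.47, 2], 0]
    - [[0, 0, -0.3], [0.36, -0.47, 5], 0]
    - [[0, 0, -0.3], [0.36, -0.47, 7], 0]
    - [[0, 0, -0.3], [0.36, -0.47, 8.2], 0]
    - [[0, 0, -0.3], [0.36, -0.47, 8.2], 0]
    - [[0, 0, -0.3], [0.36, -0.47, 8.2], 0]

```text
clock: 3.55
tool_pos: [0.6436, 0.1984, 0.0184]
tool_rot: [-3.075, -0.642, -0.002]
ft_force: [-0.2, -0.0, 0.5]
opening: 1.0
gripper_force: 0.0
```

```bash
python3 -c "
from h import *
goto(.6448,.198,.02,23.55)
cv2.imwrite('pics/w2.png',eyes.camera('wrist')[:,:,::-1])"
```

```text
clock 3.55 pos [0.6436 0.1984 0.0184] tilt [ 1.4e-03  4.0e-04 -1.0e+00] F [-0.2 -0.   0.5] open 1.0 grip 0.0 qd 0.008
heading 23.57 turn z 0.02 shift cm [ 0.09  0.08 -0.16]
```

View pics/w2.png

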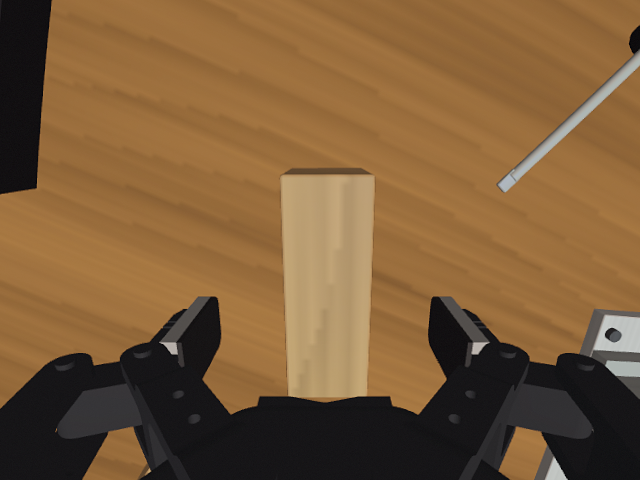

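The blank, at columns 282–374, is centred between the fingers and aligned. I'll raise 1 mm and close.

Emit:
send_rows:
  series:
    - [[0, 0, 0], [0.05, 0, -0.15], 0.3]
    - [[0, 0, 0], [0.05, 0, -0.15], 0.5]
    - [[0, 0, 0], [0.05, 0, -0.15], 1]
    - [[0, 0, 0], [0.05, 0, -0.15], 1]
    - [[0, 0, 0], [0.05, 0, -0.15], 1]
    - [[0, 0, 0], [0.05, 0, -0.15], 1]
    - [[0, 0, 0], [0.05, 0, -0.15], 1]
    - [[0, 0, 0], [0.05, 0, -0.15], 1]

```text
clock: 4.6
tool_pos: [0.6433, 0.1982, 0.0192]
tool_rot: [-3.075, -0.641, 0.0]
ft_force: [-0.2, 1.2, -0.0]
opening: 0.001
gripper_force: 0.0
```

```bash
python3 -c "
from h import *
goto(.6448,.198,.12,18)"
```

```text
clock 4.6 pos [0.6433 0.1982 0.0192] tilt [-1.e-04 -0.e+00 -1.e+00] F [-0.2  1.2 -0. ] open 0.001 grip 0.0 qd 0.001
heading 23.56 turn z 5.56 shift cm [  0.13   0.08 -10.08]
```

```bash
python3 -c "
from h import *
a=eyes.camera('wrist')[:,:,::-1];b=eyes.camera('top')[100:300,180:460,::-1]
cv2.imwrite('pics/m3.png',np.hstack([cv2.resize(a,(400,300)),cv2.resize(b,(400,300))]))"
```

```text
(no output)
```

View pics/m3.png

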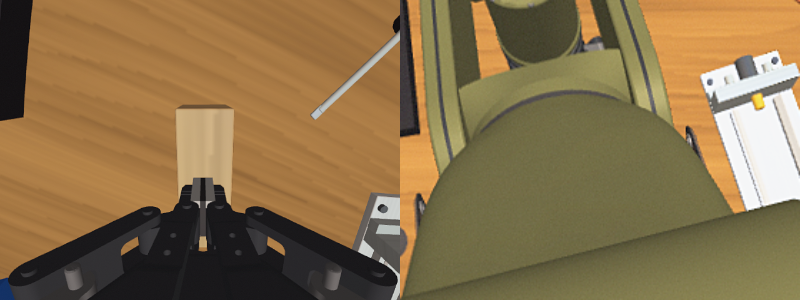

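In the wrist crop, the shut fingers lie in front of the blank's top face and the blank has not moved. So the fingers closed above it, although the reported TCP is only 19 mm up. I'll compare where the fingertips really are in the wrist and scene views.

```bash
python3 - <<'E'
from h import *
a=cv2.imread  # noqa
w=eyes.camera('wrist')[:,:,::-1];c=eyes.camera('scene')[:,:,::-1]
cv2.imwrite('pics/w4.png',w);cv2.imwrite('pics/s4.png',c)
A=cv2.resize(w[240:440,220:420],(400,400),interpolation=cv2.INTER_CUBIC)
B=cv2.resize(c[220:380,230:390],(400,400),interpolation=cv2.INTER_CUBIC)
cv2.imwrite('pics/m4.png',np.hstack([A,B]))
p=eyes.camera_params("scene");Rw=R.from_rotvec(p["attitude"]).as_matrix();s=manip.state();T=R.from_rotvec(s["tool_rot"]).as_matrix()
for dz in(0,-.02,-.04):
    P=s["tool_pos"]+T@[0,0,dz];q=Rw.T@(P-p["origin"]);u=q[:2]/q[2];u=u*(1+p["k1"]*(u@u));print("scene px",dz,p["camera_matrix"][:2,:2]@u+p["camera_matrix"][:2,2])
p=eyes.camera_params("wrist");M=np.linalg.inv(p["mount"])
for P in([0,0,0,1],[.011,0,0,1],[.011,0,-.02,1],[.011,0,-.04,1]):
    q=(M@P)[:3];u=q[:2]/q[2];print("wrist px",P,p["camera_matrix"][:2,:2]@u+p["camera_matrix"][:2,2])
E
```

```text
scene px 0 [303.47280248 314.30582345]
scene px -0.02 [303.20286427 309.43223929]
scene px -0.04 [302.92212564 304.35767119]
wrist px [0, 0, 0, 1] [323.09549729 274.63507821]
wrist px [0.011, 0, 0, 1] [323.0477986  255.18262074]
wrist px [0.011, 0, -0.02, 1] [322.90788442 267.68432589]
wrist px [0.011, 0, -0.04, 1] [322.7316127 283.4346744]
```

View pics/m4.png

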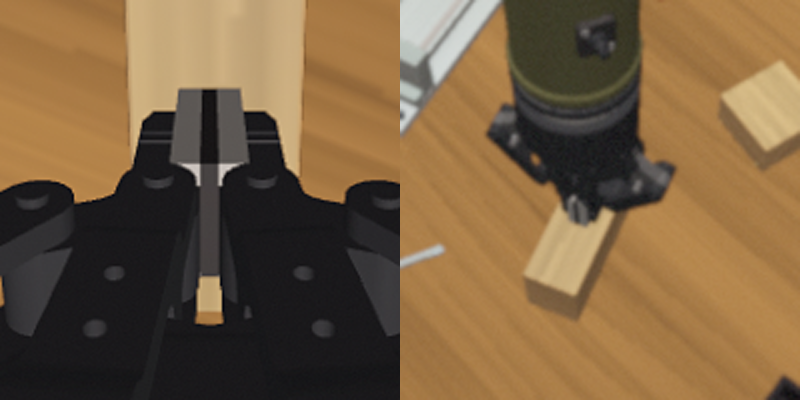

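The pad tips' front edge is at wrist row ~285. For a tip at the TCP it should be at row 255, so the real tips sit about 4 cm behind the reported TCP, and the scene view agrees. The fingers therefore shut at about z = 0.06, just above the blank. I'll allow for this offset by opening and then going 3.7 cm lower, watching the force.

Emit:
send_rows:
  series:
    - [[0, 0, 0], [0.1, 0.05, 0], 0]
    - [[0, 0, 0], [0.1, 0.05, 0], 0]
    - [[0, 0, 0], [0.1, 0.05, 0], 0]
    - [[0, 0, 0], [0.1, 0.05, 0], 0]
    - [[0, 0, 0], [0.1, 0.05, 0], 0]
    - [[0, 0, 0], [0.1, 0.05, 0], 0]
    - [[0, 0, 0], [0.1, 0.05, 1], 0]
    - [[0, 0, 0], [0.1, 0.05, 2], 0]
    - [[0, 0, 0], [0.1, 0.05, 2], 0]

```text
clock: 5.92
tool_pos: [0.643, 0.1978, -0.0025]
tool_rot: [3.075, 0.641, -0.005]
ft_force: [-0.4, -0.5, -0.7]
opening: 1.002
gripper_force: 0.0
```

Emit:
send_rows:
  series:
    - [[0, 0, 0], [0.15, 0, 0.8], 0]
    - [[0, 0, 0], [0.15, 0, 1.6], 0]
    - [[0, 0, 0], [0.15, 0, 1.6], 0]
    - [[0, 0, 0], [0.15, 0, 1.6], 0.3]
    - [[0, 0, 0], [0.15, 0, 1.6], 0.5]
    - [[0, 0, 0], [0.15, 0, 1.6], 1]
    - [[0, 0, 0], [0.15, 0, 1.6], 1]
    - [[0, 0, 0], [0.15, 0, 1.6], 1]
    - [[0, 0, 0], [0.15, 0, 1.6], 1]
    - [[0, 0, 0], [0.15, 0, 1.6], 1]

```text
clock: 7.18
tool_pos: [0.6464, 0.1989, -0.0162]
tool_rot: [3.075, 0.641, 0.002]
ft_force: [0.1, 0.0, 5.3]
opening: 0.457
gripper_force: 62.7
```

```bash
python3 - <<'E'
from h import *
goto(.6448,.198,.06,23.5)
s=manip.state();im=eyes.camera("wrist");cv2.imwrite("pics/w5.png",im[:,:,::-1])
c,b,m=rect("b",im,(10,60,170),(28,150,255),(200,0,450,400));print(b.round(1).tolist());print(onz("wrist",b,.05,s).round(4))
E
```

```text
clock 7.175 pos [ 0.6464  0.1989 -0.0162] tilt [ 1.2e-03  2.0e-04 -1.0e+00] F [0.1 0.  5.3] open 0.457 grip 62.710944414138794 qd 0.002
heading 23.56 turn z 0.06 shift cm [-0.17  0.02 -7.62]
[[264.0, 191.0], [385.0, 191.0], [385.0, 399.0], [264.0, 399.0]]
[[0.6876 0.2371 0.05  ]
 [0.703  0.2016 0.05  ]
 [0.632  0.1666 0.05  ]
 [0.6135 0.2091 0.05  ]]
```

Gripped: the opening is 39 mm and the grip force 63 N. I'll lift and carry it over the channel.

Emit:
send_rows:
  series:
    - [[0, 0, 0], [0, 0, -2], 1]
    - [[0, 0, 0], [0, 0, -5], 1]
    - [[0, 0, 0], [0, 0, -7.6], 1]
    - [[0, 0, 1], [-4, 4.8, -7.6], 1]
    - [[0, 0, 2], [-8, 9.7, -7.6], 1]
    - [[0, 0, 4], [-12, 14.6, -7.6], 1]
    - [[0, 0, 5.5], [-15, 18.3, -7.6], 1]
    - [[0, 0, 5.5], [-17, 20.7, -7.6], 1]
    - [[0, 0, 5.5], [-17.05, 20.75, -7.6], 1]
    - [[0, 0, 5.5], [-17.05, 20.75, -7.6], 1]
    - [[0, 0, 5.5], [-17.05, 20.75, -7.6], 1]

```text
clock: 8.6
tool_pos: [0.5726, -0.0584, 0.0589]
tool_rot: [-3.102, -0.495, 0.0]
ft_force: [0.6, 0.0, -2.4]
opening: 0.457
gripper_force: 62.1
```

```bash
python3 - <<'E'
from h import *
goto(.573,-.0596,.06,18)
s=manip.state();im=eyes.camera("wrist");cv2.imwrite("pics/w6.png",im[:,:,::-1])
np.savez("w6.npz",tool_pos=s["tool_pos"],tool_rot=s["tool_rot"])
h=cv2.cvtColor(im,cv2.COLOR_RGB2HSV)
# brass pin and blank far edge / white jig region rows
m=cv2.inRange(h,(15,150,150),(30,255,255));
n,l,st,ce=cv2.connectedComponentsWithStats(m)
print([(st[i].tolist(),ce[i].round(1).tolist()) for i in range(1,n) if st[i][4]>40])
m=cv2.inRange(h,(0,0,150),(180,45,255));n,l,st,ce=cv2.connectedComponentsWithStats(m)
print([(st[i].tolist(),ce[i].round(1).tolist()) for i in range(1,n) if st[i][4]>150])
t=eyes.camera("top");cv2.imwrite("pics/t6.png",t[:,:,::-1])
c=eyes.camera("scene");cv2.imwrite("pics/s6.png",c[:,:,::-1])
A=im[0:440,120:540,::-1];B=cv2.resize(c[140:320,150:330,::-1],(380,440),interpolation=cv2.INTER_CUBIC)
cv2.imwrite("pics/m6.png",np.hstack([A,B]))
E
```

```text
clock 8.6 pos [ 0.5726 -0.0584  0.0589] tilt [-4.e-04  5.e-04 -1.e+00] F [ 0.6  0.  -2.4] open 0.457 grip 62.104207277297974 qd 0.005
heading 18.13 turn z 0.13 shift cm [ 0.    0.13 -0.11]
[([7, 0, 87, 22, 494], [45.8, 7.5]), ([76, 0, 166, 69, 2068], [171.5, 33.8]), ([114, 0, 106, 31, 718], [164.9, 11.2]), ([184, 0, 114, 31, 1337], [234.6, 14.5]), ([269, 0, 109, 30, 912], [320.9, 12.9]), ([339, 0, 301, 122, 2904], [501.9, 59.1]), ([376, 0, 264, 108, 4127], [521.5, 46.7]), ([0, 3, 223, 82, 2375], [112.2, 43.7]), ([0, 43, 245, 93, 2914], [121.2, 85.0]), ([410, 42, 212, 90, 1721], [507.7, 86.1]), ([62, 49, 83, 27, 163], [101.9, 61.5]), ([411, 61, 118, 51, 298], [463.2, 84.7]), ([0, 76, 252, 182, 24628], [125.8, 165.1]), ([201, 88, 21, 10, 82], [211.3, 92.5]), ([415, 100, 225, 89, 3446], [516.8, 145.5]), ([316, 115, 22, 29, 630], [326.4, 128.9]), ([406, 135, 234, 91, 2783], [518.4, 179.8]), ([559, 139, 81, 37, 556], [606.8, 157.5]), ([405, 159, 211, 86, 2539], [498.3, 198.8]), ([625, 192, 15, 19, 130], [634.1, 201.1]), ([403, 195, 237, 85, 2015], [530.4, 240.9]), ([0, 200, 254, 87, 3341], [145.6, 246.2]), ([397, 207, 243, 158, 21625], [511.8, 291.0]), ([0, 212, 254, 124, 8841], [114.7, 277.2]), ([423, 324, 36, 19, 226], [444.0, 335.5]), ([0, 331, 101, 55, 2568], [44.2, 358.4]), ([523, 355, 117, 46, 1244], [584.6, 379.7]), ([0, 364, 72, 74, 2822], [24.6, 397.0]), ([139, 388, 17, 25, 171], [147.6, 399.4]), ([134, 405, 72, 75, 973], [178.6, 440.5]), ([601, 406, 39, 19, 248], [624.2, 416.4])]
[([222, 30, 208, 81, 9257], [311.8, 82.4]), ([348, 31, 66, 45, 2439], [378.4, 52.6]), ([245, 119, 161, 177, 12089], [327.0, 172.6])]
```

View pics/m6.png

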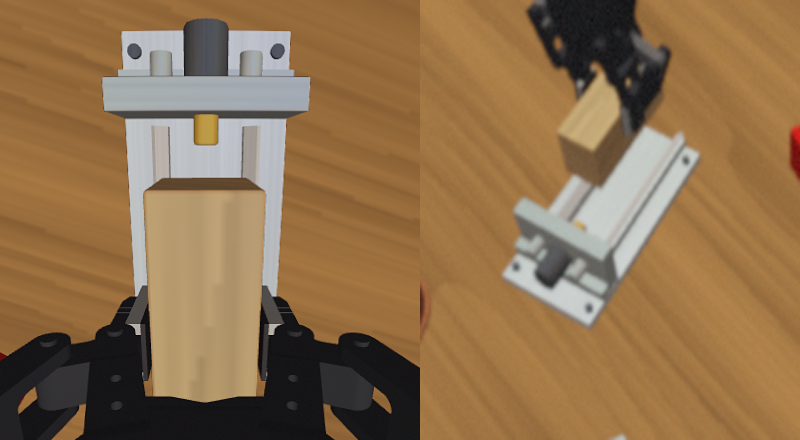

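The wrist view shows the blank held level over the channel. Its far top edge runs (265,189)-(384,189), the pin is at (326,129) with its tip at row 144, and the base's far corners are (242,32) and (410,32). Next I'll compute the lateral error in the tool frame.

```bash
python3 - <<'E'
from h import *
s=np.load("w6.npz");T=R.from_rotvec(s["tool_rot"]).as_matrix()
def t(px,z): 
    P=onz("wrist",px,z,s);return ((P-s["tool_pos"])@T*1000).round(1)[:,:2].tolist()
zt=s["tool_pos"][2]+.0162+.05
print("blank far edge",t([(265,189),(384,189)],zt),"near-ish",t([(268,390),(377,390)],zt))
print("pin tip",t([(326.5,144)],.032)); 
print("plate top front edge",t([(223,105),(429,105)],.058))
print("base far corners",t([(242,32),(410,32)],.01))
im=cv2.imread("pics/w6.png");h=cv2.cvtColor(im,cv2.COLOR_BGR2HSV)
m=cv2.inRange(h,(0,0,120),(180,70,255))
for r in(150,170,220,260):
    x=np.flatnonzero(m[r,200:450])+200
    print(r,x.min(),x.max(),"base edges",t([(x.min(),r),(x.max()+1,r)],.01))
    if r<180: print(im[r,262:392].astype(int).sum(1)[::2].tolist())
E
```

```text
blank far edge [[53.8, -18.2], [53.8, 19.8]] near-ish [[-21.8, -20.7], [-21.8, 20.6]]
pin tip [[68.4, 2.0]]
plate top front edge [[86.8, -48.2], [86.6, 51.4]]
base far corners [[132.9, -47.5], [132.8, 51.2]]
150 247 404 base edges [[65.1, -47.9], [65.0, 51.5]]
[587, 575, 573, 571, 572, 498, 468, 538, 536, 540, 531, 532, 535, 464, 538, 580, 579, 579, 593, 586, 580, 585, 581, 578, 573, 572, 575, 578, 581, 582, 577, 574, 578, 585, 577, 576, 578, 575, 578, 585, 599, 585, 588, 581, 584, 580, 583, 583, 571, 579, 299, 467, 465, 464, 456, 461, 460, 492, 532, 575, 578, 577, 577, 577, 563]
170 248 403 base edges [[52.7, -47.9], [52.6, 51.6]]
[581, 578, 572, 573, 570, 571, 466, 547, 533, 539, 532, 530, 533, 520, 433, 576, 577, 574, 589, 583, 579, 582, 577, 573, 571, 571, 573, 575, 580, 579, 572, 575, 575, 584, 573, 575, 576, 573, 573, 585, 593, 583, 583, 579, 579, 575, 584, 578, 566, 534, 314, 464, 465, 464, 455, 461, 457, 519, 545, 572, 573, 574, 575, 572, 562]
220 251 400 base edges [[20.2, -47.8], [20.0, 51.4]]
260 253 398 base edges [[-7.6, -48.0], [-7.7, 51.6]]
```

Emit:
send_rows:
  series:
    - [[0, 0, 0.1], [0, 0.14, 0], 1]
    - [[0, 0, 0.1], [0, 0.14, 2], 1]
    - [[0, 0, 0.1], [0, 0.14, 4], 1]
    - [[0, 0, 0.1], [0, 0.14, 4.2], 1]
    - [[0, 0, 0.1], [0, 0.14, 4.2], 1]
    - [[0, 0, 0.1], [0, 0.14, 4.2], 1]

```text
clock: 9.5
tool_pos: [0.5738, -0.061, 0.0181]
tool_rot: [3.103, 0.49, 0.003]
ft_force: [-0.0, -1.2, -2.3]
opening: 0.457
gripper_force: 62.1
```

```bash
cat > lat.py <<'E'
from h import *
s=manip.state();im=eyes.camera("wrist");T=R.from_rotvec(s["tool_rot"]).as_matrix()
goto(.573,-.0596,-.0062,18)
def t(px,z):
    P=onz("wrist",px,z,s);return (P-s["tool_pos"])@T*1000
h=cv2.cvtColor(im,cv2.COLOR_RGB2HSV);m=cv2.inRange(h,(0,0,120),(180,70,255))
for r in(130,150,200,230):
    x=np.flatnonzero(m[r,190:460])+190
    q=t([(x.min(),r),(x.max()+1,r)],.01);print(r,x.min(),x.max(),"base centre y",q[:,1].mean().round(2),"width",np.ptp(q[:,1]).round(1))
w=cv2.inRange(h,(10,80,150),(28,150,255))
w[:,:230]=0;w[:,430:]=0
rows=np.flatnonzero(w[:380,300:350].sum(1)>255*40);zt=s["tool_pos"][2]+.0662
if len(rows):
    r=rows.min();x=np.flatnonzero(w[r+5]);print("blank far edge row",r,t([(x.min(),r),(x.max()+1,r)],zt)[:,:2].round(1).tolist())
p=cv2.inRange(h,(15,150,150),(30,255,255))[:rows.min(),300:350] if len(rows) else None
n,l,st,ce=cv2.connectedComponentsWithStats(p);i=1+np.argmax(st[1:,4]);print("pin",st[i],t([(ce[i][0]+300,st[i][1]+st[i][3])],.032).round(1))
E
python3 lat.py
```

```text
clock 9.55 pos [ 0.5737 -0.061   0.0181] tilt [ 1.7e-03 -3.0e-04 -1.0e+00] F [ 1.  -0.4 -1.2] open 0.464 grip 62.063612937927246 qd 0.005
heading 17.96 turn z -0.04 shift cm [-0.03 -0.16  2.43]
130 223 416 base centre y -1.44 width 99.1
150 224 415 base centre y -1.48 width 99.3
200 228 413 base centre y -1.06 width 99.6
230 230 411 base centre y -1.12 width 99.6
blank far edge row 191 [[53.2, -18.6], [53.1, 20.4]]
pin [  7 106  27  38 989] [[ 68.1  -1.2 -13.8]]
```

Emit:
send_rows:
  series:
    - [[0, 0, 0], [0, -0.16, 0.2], 1]
    - [[0, 0, 0], [0, -0.16, 0.2], 1]
    - [[0, 0, 0], [0, -0.16, 0.2], 1]

```text
clock: 9.93
tool_pos: [0.5724, -0.0593, 0.0153]
tool_rot: [3.103, 0.49, 0.0]
ft_force: [0.3, -0.2, -1.2]
opening: 0.461
gripper_force: 62.1
```

```bash
python3 lat.py
```

```text
clock 9.975 pos [ 0.5724 -0.0594  0.0153] tilt [ 1.e-04 -0.e+00 -1.e+00] F [ 0.4  0.6 -3. ] open 0.46 grip 62.06348776817322 qd 0.002
heading 17.96 turn z -0.04 shift cm [0.05 0.04 2.15]
130 225 422 base centre y 0.61 width 99.6
150 226 421 base centre y 0.59 width 99.8
200 230 418 base centre y 0.82 width 99.6
230 232 416 base centre y 0.8 width 99.7
blank far edge row 191 [[53.2, -18.5], [53.2, 20.4]]
pin [  11  104   28   38 1025] [[ 68.9   0.7 -16.7]]
```

Aligned within half a millimetre. Now I'll lower into the channel gently.

Emit:
send_rows:
  series:
    - [[0, 0, 0], [0, 0, 0.5], 1]
    - [[0, 0, 0], [0, 0, 1], 1]
    - [[0, 0, 0], [0, 0, 1.4], 1]
    - [[0, 0, 0], [0, 0, 1.7], 1]
    - [[0, 0, 0], [0, 0, 1.9], 1]
    - [[0, 0, 0], [0, 0, 1.9], 1]
    - [[0, 0, 0], [0, 0, 1.9], 1]

```text
clock: 10.85
tool_pos: [0.5725, -0.0594, -0.0037]
tool_rot: [3.103, 0.49, 0.0]
ft_force: [0.5, -0.5, -1.9]
opening: 0.463
gripper_force: 62.1
```

```bash
python3 lat.py
```

```text
clock 10.9 pos [ 0.5726 -0.0594 -0.0036] tilt [ 4.e-04 -1.e-04 -1.e+00] F [-0.1  0.1 -1.3] open 0.457 grip 62.06401705741882 qd 0.001
heading 17.96 turn z -0.04 shift cm [0.03 0.03 0.26]
130 214 433 base centre y 0.62 width 99.3
150 215 431 base centre y 0.38 width 99.2
200 219 428 base centre y 0.57 width 99.4
230 221 426 base centre y 0.55 width 99.7
blank far edge row 191 [[53.2, -18.5], [53.2, 20.4]]
pin [   9   98   31   44 1336] [[ 68.7   0.6 -35.6]]
```

Emit:
send_rows:
  series:
    - [[0, 0, 0], [0, 0, 0.1], 1]
    - [[0, 0, 0], [0, 0, 0.2], 1]
    - [[0, 0, 0], [0, 0, 0.25], 1]
    - [[0, 0, 0], [0, 0, 0.3], 1]
    - [[0, 0, 0], [0, 0, 0.3], 1]

```text
clock: 11.52
tool_pos: [0.5724, -0.0594, -0.0062]
tool_rot: [3.103, 0.49, 0.0]
ft_force: [-2.2, -0.9, 5.4]
opening: 0.457
gripper_force: 62.9
```

Floor contact at about 7 N, at the expected height, and still 15 mm short of the plunger. Now I'll slide forward gently.

Emit:
send_rows:
  series:
    - [[0, 0, 0], [0.4, 0, 0], 1]
    - [[0, 0, 0], [0.8, 0, 0], 1]
    - [[0, 0, 0], [1.2, 0, 0], 1]
    - [[0, 0, 0], [1.5, 0, 0], 1]
    - [[0, 0, 0], [1.8, 0, 0], 1]
    - [[0, 0, 0], [2.1, 0, 0], 1]
    - [[0, 0, 0], [2.4, 0, 0], 1]
    - [[0, 0, 0], [2.6, 0, 0], 1]
    - [[0, 0, 0], [2.6, 0, 0], 1]

```text
clock: 12.65
tool_pos: [0.5914, -0.0528, -0.006]
tool_rot: [3.102, 0.492, -0.015]
ft_force: [-12.7, -5.6, 15.3]
opening: 0.456
gripper_force: 64.2
```

```bash
cat > fx.py <<'E'
from h import *
goto(.6045,-.0494,-.0062,18);s=manip.state();T=R.from_rotvec(s["tool_rot"]).as_matrix()
print("F tool",(T.T@s["ft_force"]).round(2),"torque",s["wrist_torque"].round(2),"travel mm",(T.T@(s["tool_pos"]-[.5724,-.0594,-.0062])*1000).round(1))
E
python3 fx.py; python3 lat.py
```

```text
clock 12.65 pos [ 0.5914 -0.0528 -0.006 ] tilt [-0.0091 -0.002  -1.    ] F [-12.7  -5.6  15.3] open 0.456 grip 64.24844026565552 qd 0.002
heading 18.01 turn z 0.01 shift cm [1.35 0.08 0.  ]
F tool [-13.92   1.38 -15.13] torque [-0.85  1.63 -0.12] travel mm [20.1 -0.4 -0.4]
clock 12.7 pos [ 0.5915 -0.0528 -0.006 ] tilt [-0.009 -0.002 -1.   ] F [-13.2  -6.   16.5] open 0.466 grip 64.24868702888489 qd 0.002
heading 18.0 turn z 0.0 shift cm [-1.97  0.07  0.04]
130 190 459 base centre y 1.05 width 119.9
150 190 459 base centre y 1.04 width 121.5
200 218 430 base centre y 0.79 width 99.1
230 221 428 base centre y 1.01 width 99.0
blank far edge row 191 [[53.3, -18.5], [53.2, 20.3]]
pin [ 11 158  30  25 710] [[ 53.    1.2 -38.5]]
```

Along the channel the arm gives about 2.3 N/mm, and the push pitches it nose-down by 0.5°. I'll ease the down force, correct the pitch, and keep pushing gently.

Emit:
send_rows:
  series:
    - [[0, 0.5, 0], [0, 0, -0.2], 1]
    - [[0, 0.5, 0], [0.2, 0, -0.2], 1]
    - [[0, 0.5, 0], [0.4, 0, -0.2], 1]
    - [[0, 0.5, 0], [0.6, 0, -0.2], 1]
    - [[0, 0.5, 0], [0.8, 0, -0.2], 1]
    - [[0, 0.5, 0], [0.8, 0, -0.2], 1]

```text
clock: 13.45
tool_pos: [0.6001, -0.0497, -0.0058]
tool_rot: [-3.101, -0.491, -0.0]
ft_force: [-8.6, -4.6, 2.6]
opening: 0.459
gripper_force: 62.4
```

```bash
python3 fx.py; python3 lat.py | tail -2
```

```text
clock 13.45 pos [ 0.6001 -0.0497 -0.0058] tilt [ 0.      0.0017 -1.    ] F [-8.6 -4.6  2.6] open 0.459 grip 62.44540214538574 qd 0.002
heading 17.99 turn z -0.01 shift cm [0.43 0.1  0.04]
F tool [-9.59  1.71 -2.63] torque [-0.6   1.11 -0.07] travel mm [29.4 -0.6 -0.4]
blank far edge row 191 [[53.2, -18.6], [53.2, 20.4]]
pin [  0  20  48  26 477] [[102.8  -1.8 -37.7]]
```

Emit:
send_rows:
  series:
    - [[0, 0.1, 0], [0.1, 0, 0], 1]
    - [[0, 0.1, 0], [0.2, 0, 0], 1]
    - [[0, 0.2, 0], [0.3, 0, 0], 1]
    - [[0, 0.2, 0], [0.4, 0, 0], 1]
    - [[0, 0.2, 0], [0.5, 0, 0], 1]
    - [[0, 0.2, 0], [0.6, 0, 0], 1]
    - [[0, 0.2, 0], [0.6, 0, 0], 1]

```text
clock: 14.38
tool_pos: [0.6015, -0.0492, -0.0059]
tool_rot: [-3.101, -0.492, 0.006]
ft_force: [-15.0, -8.1, 8.6]
opening: 0.458
gripper_force: 63.4
```

```bash
python3 fx.py
```

```text
clock 14.375 pos [ 0.6015 -0.0492 -0.0059] tilt [-0.0038  0.0011 -1.    ] F [-15.   -8.1   8.6] open 0.458 grip 63.42846393585205 qd 0.002
heading 18.03 turn z 0.03 shift cm [0.28 0.11 0.03]
F tool [-16.81   3.07  -8.59] torque [-1.29  2.09 -0.04] travel mm [30.8 -0.7 -0.4]
```

It stalled at 30.8 mm of travel; 31 mm was predicted (pin contact plus 16 mm), so it is at the plate. I'll add some firm pressure and take off the pitch.

Emit:
send_rows:
  series:
    - [[0, 0.2, 0], [0.1, 0.05, -0.1], 1]
    - [[0, 0.3, 0], [0.2, 0.05, -0.15], 1]
    - [[0, 0.4, 0], [0.3, 0.05, -0.15], 1]
    - [[0, 0.4, 0], [0.4, 0.05, -0.15], 1]
    - [[0, 0.4, 0], [0.5, 0.05, -0.15], 1]
    - [[0, 0.4, 0], [0.5, 0.05, -0.15], 1]
    - [[0, 0.4, 0], [0.5, 0.05, -0.15], 1]

```text
clock: 15.25
tool_pos: [0.6014, -0.0491, -0.0058]
tool_rot: [-3.1, -0.492, 0.009]
ft_force: [-22.3, -13.1, 8.0]
opening: 0.458
gripper_force: 63.2
```

```bash
python3 fx.py; python3 lat.py
```

```text
clock 15.25 pos [ 0.6014 -0.0491 -0.0058] tilt [-0.006   0.0022 -1.    ] F [-22.3 -13.1   8. ] open 0.458 grip 63.20817232131958 qd 0.002
heading 18.05 turn z 0.05 shift cm [0.28 0.12 0.04]
F tool [-25.26   5.52  -7.88] torque [-1.97  2.97 -0.11] travel mm [30.8 -0.8 -0.5]
clock 15.3 pos [ 0.6014 -0.0491 -0.0058] tilt [-0.006   0.0022 -1.    ] F [-21.8 -13.5   7.4] open 0.46 grip 63.20782542228699 qd 0.001
heading 18.06 turn z 0.06 shift cm [-3.03  0.12  0.05]
130 204 446 base centre y 1.22 width 108.1
150 190 459 base centre y 0.97 width 121.9
200 219 431 base centre y 1.22 width 99.3
230 222 429 base centre y 1.45 width 99.2
blank far edge row 191 [[53.2, -18.5], [53.2, 20.4]]
pin [  0  23  50  28 458] [[100.9  -1.7 -38.3]]
```

Emit:
send_rows:
  series:
    - [[0, 0.2, 0], [0, 0, 0], 1]
    - [[0, 0.4, 0], [0, 0, 0], 1]
    - [[0, 0.4, 0], [0, 0, 0], 1]
    - [[0, 0.4, 0], [0, 0, 0], 1]

```text
clock: 15.8
tool_pos: [0.6018, -0.049, -0.0059]
tool_rot: [-3.098, -0.492, -0.003]
ft_force: [-19.9, -13.7, 7.2]
opening: 0.459
gripper_force: 63.0
```

```bash
python3 - <<'E'
exec(open("fx.py").read())
im=eyes.camera("wrist");s=manip.state();h=cv2.cvtColor(im,cv2.COLOR_RGB2HSV)
print("brass pixels ahead of blank:",int((cv2.inRange(h,(15,150,150),(30,255,255))[100:190,300:350]>0).sum()))
print("column 325 sums rows 120..200:",im[120:200:4,325].tolist())
E
```

```text
clock 15.8 pos [ 0.6018 -0.049  -0.0059] tilt [ 0.0011  0.0045 -1.    ] F [-19.9 -13.7   7.2] open 0.459 grip 62.98751950263977 qd 0.003
heading 18.06 turn z 0.06 shift cm [0.25 0.12 0.03]
F tool [-23.1    6.82  -7.24] torque [-2.11  3.15 -0.16] travel mm [31.2 -0.8 -0.2]
brass pixels ahead of blank: 0
column 325 sums rows 120..200: [[72, 73, 84], [71, 73, 84], [72, 74, 85], [71, 74, 85], [72, 74, 79], [158, 159, 159], [162, 168, 173], [158, 165, 169], [154, 161, 165], [159, 166, 170], [161, 169, 173], [161, 168, 172], [159, 167, 170], [157, 164, 168], [159, 166, 170], [161, 168, 172], [158, 165, 169], [122, 121, 118], [175, 140, 95], [178, 150, 108]]
```

No brass shows between the plate's top face and the blank's end. The blank is flat (pitch 0.06°) and pressed home at 23 N, so I'm handing in.

```bash
python3 -c "
from plant import manip
print(manip.finish_job())"
```

```text
the job is handed in; nothing more can be done
None
```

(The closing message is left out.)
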